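Start a coarse flange nut on the stud of a pipe fitting

ROBOT

A 6-joint arm with a two-finger parallel gripper is mounted at the origin on the work surface. World frame = base frame: x ahead of the robot, y to its left, z up, the work surface at z = 0. Lengths are in m, angles in rad, forces in N, time in s.
With the tool pointing down it reaches from about 0.375 to 0.925 m from the base axis. Payload 5.7 kg.
Tool frame: the origin (TCP) lies midway between the tips of the shut fingers; the grasp point (between the pads) lies 19 mm behind it; z points along the fingers, y is the line along which they close (so a half turn about z gives the same grasp; the last joint's range is limited). The gripper opens to 88 mm and grips with 3 to 60 N. Pads are 20 mm wide; open, the fingers measure 115 mm over their backs; the gripper's body (75 mm by 178 mm) begins 61 mm behind the grasp point.
Start: joints at [1.182, 0.359, 1.51, -0, 1.272, -0.115], TCP at [0.162, 0.578, 0.223] pointing down, gripper open.
Joint ranges: [-2.97, 2.97], [-1.01, 2.36], [0.21, 2.38], [-0.96, 4.11], [0.2, 2.71], [-2.98, 2.98]. Speed limits (rad/s): [2.39, 2.39, 3.14, 3.14, 3.14, 3.14].

INTERFACE

Orientations are given as a unit quaternion [x, y, z, w].
In Python, from bench import move_ptp, servo_line, goto_joints, move_gripper, sleep, inverse_kinematics, capture, PlanningError, close_job, spot_in, silhouettes, current_clock, current_joint_pos, current_qvel, current_joint_torque, current_position, current_orientation, current_force, current_torque, current_finger_gap, current_grip_force gives the robot as it stands. Calls block until the motion is done:
- move_ptp(position, orientation): joint-space move of the TCP to a pose.
- servo_line(position, orientation=None, rate=0.15, contact_N=None): straight line of the TCP; orientation=None keeps the orientation; rate is the mean speed in m/s. With contact_N (N) it stops when the force on the tool has changed by that much, and returns True; else False.
- goto_joints(angles): joint-space move.
- move_gripper(opening): finger opening in m; the grip force is fixed at half the most; returns when the fingers have stopped.
- sleep(seconds).
- inverse_kinematics(position, orientation): joint angles nearest the present ones, or None.
- capture(name): name is "side" or "top"; returns a dict with "image" (480x640x3 uint8, blue, green, red), "range_z" (480x640 float32, m along the optical axis (not along the pixel's ray), 0 where there is no reading), "intrinsics" (3x3 intrinsics, pixels), "R" (3x3) and "t" (3): a world point X has camera coordinates R X + t. Camera axes: x right, y down, z forward; pixel columns grow to the right and rows downward; lengths in m; the calibration is good to about 2 mm. A picture is of the moment at which its call begins.
A pose or a line that the arm cannot do raises PlanningError and nothing moves.
- close_job(): hands the job in; it is judged then, once.
Trained networks look in the newest picture that a camera, given by its name, has taken for a name from the list of things; names that differ only in an ending like _2 or _b are one class to them, and where a whole thing is asked for, a point or a joint stands for the part that bears it (a point fixed in the world has none). Each returns a list of dicts, best first, with "conf" (0 to 1); they miss things now and then, are a little off and sometimes report something else, mostly with a low value. They report only what shows in the picture. A call takes as long as a camera call. They do not tell look-alikes from the thing itself.
- spot_in(camera, query): "xy" ([column, row] in pixels, amid what is visible of it).
- silhouettes(camera, query): "region" (480x640 bool, what is visible of it) and "xy" ([column, row] in pixels, amid what is visible of it).
Readings, each from a call of its own:
- current_clock(): time.
- current_joint_pos(): joint angles.
- current_qvel(): joint speeds.
- current_joint_torque(): joint torques, N m.
- current_position(): TCP position.
- current_orientation(): TCP orientation.
- current_force(): force on the tool from outside, world axes, zero at the start.
- current_torque(): the same for the moment, N m.
- current_finger_gap(): finger opening in m.
- current_grip_force(): force on a finger pad.
Only numpy, scipy, OpenCV 4.12 (cv2) and the standard library are available. Lean on these libraries where they do the work, as an engineer would, in place of code of your own. Each camera call takes 0.05 s, during which the arm holds its last target. There are 200 camera calls.

TASK

Put the loose blue flange nut flange-down on the grey stud of the black pipe fitting, and unless its thread drops in at once, gently turn it backwards (anticlockwise from above) until you feel it drop in; then turn it clockwise until its flange sits fully home and flat on the black seat face, and let go. Do not force the plastic thread: never push or twist it against the stud with more than 40 N. Leave everything else on the bench where it is.

Things in the scene. Friction and masses are not known exactly. Their poses are not given: they have to be found in the camera images.
- nut: The loose blue plastic flange nut, about 0.12 kg, lying flange down on the table at the start. Hexagon 52 mm across flats from 5 to 34 mm above its underside, on a round flange 66 mm across, 5 mm thick. Open bore 41 mm right through. Origin: centre of the underside; z up along its axis; x square to a flat, so the flats face 0, 60, 120 ... degrees from x.
- lugs (a point): Point on the nut's axis at the underside of its three inner lugs, 6 mm above the nut's underside. The lugs, 120 degrees apart (one on the nut's +x), are each 5 mm wide, 4 mm tall and reach in to 13.5 mm from the axis.
- fitting: Fixed black flanged pipe fitting on a 130 mm square, 18 mm thick plywood base, 60 mm tall to its round seat face, which is 100 mm across. A grey stud with a coarse right-hand three-start plastic thread stands upright in its middle and does not turn. More than 40 N between nut and stud strips the thread. Origin: centre of the base's underside; z up along the stud.
- seat (a point): Point on the stud's axis at the level of the black seat face, 60 mm above the table. The nut is home when its origin is here, flange flat on the face. Play of the nut on the stud: about 1.5 mm sideways, 2 mm up and down.
- stud_tip (a point): Centre of the stud's tip, 38 mm above the seat face. The tip is 12 mm across and widens to a smooth 24 mm core 8 mm lower. The angle where the thread starts differs every time and is not given by any pose: it must be felt.
- ridge_top (a point): Point on the stud's axis level with the high ends of its three ridges, 19.4 mm above the seat face; ridges 38 mm across outside. Each spans 80 degrees, its top falling clockwise (from above) to 14.6 mm. At that low end an 8 degree wide stop rib, 18.6 mm high, jams lugs turned clockwise. Lugs set down on the ridges leave the nut's underside 8.5 to 13.5 mm above the seat.
- floor (a point): Point on the stud's axis, 9 mm above the seat face, level with the floor of the 32 degree gaps, open from above, between each rib and the next ridge's high end. Turned anticlockwise up to 120 degrees, the lugs climb the ridges, leave their high ends and can drop 10 mm in here (nut's underside then 3 mm above the seat); ribs then stop further anticlockwise turning.
- seat_edge (a point): Point on the edge of the black seat face, 50 mm from the axis. After the drop, clockwise turning runs the lugs under the ridges, 0.06 mm down per degree: the flange meets the face after 40 to 65 degrees, stays loose for about 30 degrees more, then jams tight.
- coupling: Bystander, loose: black plastic pipe coupling, a plain open tube 64 mm across, 45 mm tall, standing upright; no hexagon. Not the nut. Origin: centre of its underside.
- tape_roll: Bystander, loose: amber roll of tape lying flat, 100 mm across, 48 mm tall. Origin: centre of its underside.
- carton: Bystander, loose: closed cardboard carton 160 x 120 x 90 mm. Origin: centre of its underside.
- wrench: Bystander, loose: steel open-ended wrench 200 mm long lying flat, too small for the nut. Origin: underside of its middle.
- screwdriver: Bystander, loose: screwdriver lying flat, about 200 mm long. Origin: underside of its middle.
- elbow: Bystander, loose: black plastic pipe elbow about 80 mm long, 50 mm tall. Origin: underside of its upright leg.
- clip_tray: Bystander, loose: shallow empty yellow tray 160 x 110 x 35 mm. Origin: centre of its underside.
Things that resemble listed ones, but are neither listed nor needed, are in the scene too. Several things look just like the nut: the one meant starts nearest to the robot's base. What is shaped like the fitting but white is not meant.

How it is judged:
On the way, in this order (a step that is already met when the one before it is completed fails the run):
1. the nut is round the stud's tip, flange down: centred within 6 mm, underside less than 24 mm above the seat face (horizontal distance between nut and seat below 0.006 m and z of nut in the frame of seat below 0.024 m and angle between nut's own z axis and vertical below 0.25 rad).
2. the thread has dropped in: the nut's underside less than 4.5 mm above the seat face, level within 0.15 rad (horizontal distance between nut and seat below 0.004 m and z of nut in the frame of seat below 0.0045 m and angle between nut's own z axis and vertical below 0.15 rad), for 0.1 s.
At the end, for the whole second after the job is handed in: The nut is on the stud, turned home: underside within 1.2 mm of the seat face, centred within 3 mm, flat within 0.04 rad, at rest and released (horizontal distance between nut and seat below 0.003 m and z of nut in the frame of seat between -0.002 and 0.0012 m and angle between nut's own z axis and vertical below 0.04 rad and linear speed of nut below 0.01 m/s); the robot touches nothing.
It fails at once if the nut is pushed or twisted against the fitting or its stud with more than 40 N (contact force between nut and fitting above 40 N).
It fails at once if a bystander (coupling, tape roll, carton, wrench, screwdriver, elbow or tray) is moved more than 20 mm (distance of any of coupling, tape_roll, carton, wrench, screwdriver, elbow, clip_tray from where it was at the start of the episode above 0.02 m).
It also fails if it takes over 72 s, if anything falls off the work surface, if the arm or the gripper's body presses on something with over 40 N, if the wrist force passes 120 N, or if a joint passes its speed limit or range.

## Working session

There is one attempt and no reset: what is moved stays moved. The work goes in short steps, each a Python script; the robot and the scene stay as the last script left them, time stands still between calls to the robot, and variables do not carry over. Pictures are saved under pics/ and viewed, at most 10 in all, crops included, and the job is handed in when it is done.

```bash
mkdir -p pics; cat > h.py <<'E'
import numpy as np, cv2
from bench import *
def cloud(c):
    K,z=c["intrinsics"],c["range_z"]
    v,u=np.mgrid[:480,:640]
    P=np.stack([(u-K[0,2])/K[0,0]*z,(v-K[1,2])/K[1,1]*z,z],-1)
    W=(P-c["t"])@c["R"]
    W[z<=0]=np.nan
    return W
E
python3 - <<'E'
from h import *
for n in("top","side"):
    c=capture(n); cv2.imwrite(f"pics/{n}.png",c["image"]); np.savez(f"{n}.npz",**c); W=cloud(c)
    for q in("nut","fitting"):
        for d in silhouettes(n,q):
            p=W[d["region"]]; p=p[~np.isnan(p[:,0])]
            print(n,q,round(d["conf"],2),np.round(d["xy"]),np.round(np.median(p,0),3),np.round(p.max(0),3),np.round(p.min(0),3))
print(current_clock(),current_orientation())
E
```

```text
top nut 0.67 [456. 249.] [ 0.582 -0.47   0.009] [ 0.615 -0.438  0.041] [ 0.551 -0.517 -0.01 ]
top nut 0.65 [403. 283.] [ 0.457 -0.305  0.018] [ 0.487 -0.278  0.04 ] [ 0.426 -0.34  -0.008]
top nut 0.65 [455. 217.] [ 0.677 -0.493  0.021] [ 0.709 -0.465  0.04 ] [ 0.646 -0.523 -0.006]
top fitting 0.88 [339. 322.] [ 0.345 -0.088  0.053] [ 0.42  -0.019  0.105] [ 0.27  -0.164 -0.002]
top fitting 0.76 [316. 257.] [ 0.552 -0.024  0.025] [0.633 0.052 0.103] [ 0.476 -0.105 -0.006]
top fitting 0.3 [414. 224.] [ 0.653 -0.347  0.006] [ 0.733 -0.286  0.018] [ 0.574 -0.412 -0.007]
side nut 0.75 [352. 419.] [ 0.581 -0.484  0.02 ] [ 0.615 -0.445  0.037] [ 0.55  -0.511 -0.005]
side nut 0.68 [400. 427.] [ 0.677 -0.505  0.02 ] [ 0.711 -0.47   0.038] [ 0.646 -0.53  -0.003]
side nut 0.63 [292. 355.] [ 0.458 -0.324  0.018] [ 0.488 -0.287  0.036] [ 0.426 -0.347 -0.003]
side fitting 0.76 [320. 266.] [ 0.553 -0.055  0.021] [0.634 0.09  0.102] [ 0.472 -0.11  -0.005]
side fitting 0.74 [243. 286.] [ 0.348 -0.122  0.022] [ 0.419 -0.045  0.1  ] [ 0.263 -0.173 -0.001]
0.3 [ 1.36454535e-01  9.90646279e-01 -3.18962909e-04 -9.13593049e-05]
```

View pics/top.png

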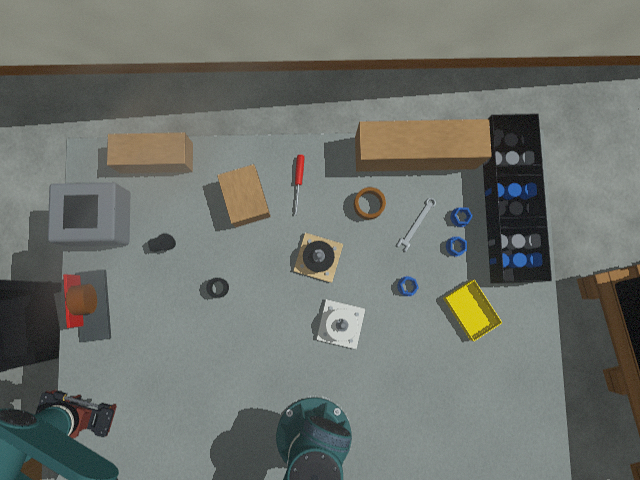

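View pics/side.png

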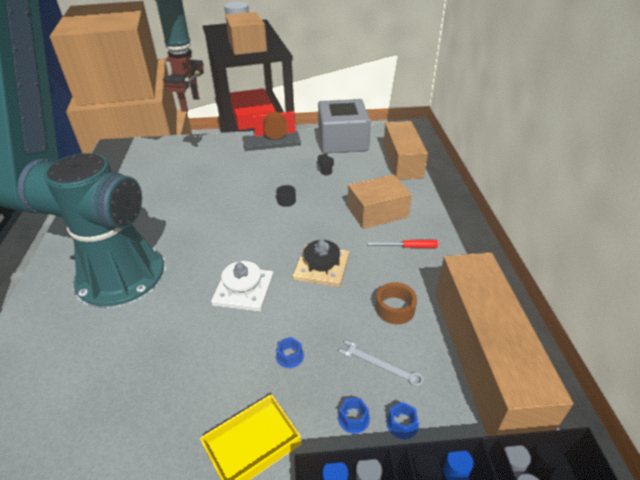

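The top view shows the nearest blue nut at about (408,286) and the black fitting at (318,257). The white lookalike is at (341,324). In the side view the same nut is at (290,352) and the fitting at (321,262). Next I'll fit models to both views to get their poses.

```bash
cat > fit.py <<'E'
from h import *
from scipy.optimize import minimize
def ray(c,uv,z):
    d=np.c_[uv,np.ones(len(uv))]@np.linalg.inv(c["intrinsics"]).T@c["R"]; o=-c["R"].T@c["t"]
    return o+d*((z-o[2])/d[:,2])[:,None]
def proj(c,X):
    p=(X@c["R"].T+c["t"])@c["intrinsics"].T; return p[:,:2]/p[:,2:]
def ring(r,n,z,a0=0):
    a=a0+np.arange(n)*2*np.pi/n; return np.c_[r*np.cos(a),r*np.sin(a),np.full(n,z)]
S=6
def near(c,x,y,h):
    p=proj(c,np.array([[x,y,.02]]))[0]; return (np.round(p)-h).astype(int)
def render(c,hulls,o,h):
    m=np.zeros((2*h*S,2*h*S),np.uint8)
    for X in hulls:
        q=cv2.convexHull(((proj(c,X)-o+.5)*S*16).astype(np.float32).astype(np.int32))
        cv2.fillConvexPoly(m,q,255,cv2.LINE_AA,4)
    return m/255.
def nut_hulls(x,y,a,z0=0):
    T=np.array([x,y,z0]); 
    return [np.r_[ring(.033,40,0),ring(.033,40,.005)]+T,np.r_[ring(.02600/np.cos(np.pi/6),6,.005,a+np.pi/6),ring(.026/np.cos(np.pi/6),6,.034,a+np.pi/6)]+T]
E
python3 - <<'E'
from fit import *
h=22
C={n:dict(np.load(n+".npz")) for n in("top","side")}
for n,c in C.items():
    o=near(c,.457,-.313,h); im=c["image"][o[1]:o[1]+2*h,o[0]:o[0]+2*h].astype(int)
    sat=np.clip((im[...,0]-im[...,2]-15)/60.,0,1).astype(np.float32)
    b=(sat>.4).astype(np.uint8); cn,_=cv2.findContours(b,0,2); cn=max(cn,key=cv2.contourArea)
    f=np.zeros_like(b); cv2.drawContours(f,[cn],-1,1,-1)
    inner=cv2.erode(f,np.ones((3,3)))
    tgt=np.where(inner>0,1,sat*f_ if (f_:=cv2.dilate(f,np.ones((3,3)))) is not None else 0).astype(np.float32)
    def cost(p):
        m=render(c,nut_hulls(*p),o,h); m=cv2.resize(m,(2*h,2*h),interpolation=cv2.INTER_AREA)
        return ((m-tgt)**2).sum()
    R=[]
    for a in np.deg2rad(range(-30,30,5)):
        r=minimize(lambda p:cost([p[0]/100,p[1]/100,a]),[45.7,-31.3],method="Nelder-Mead",options=dict(initial_simplex=[[45.7,-31.3],[46.5,-31.3],[45.7,-30.5]],xatol=.01,fatol=.01))
        R.append((round(r.fun,2),round(np.rad2deg(a)),*np.round(r.x/100,4)))
    print(n,*R,sep="\n ")
    # fitting
    W=cloud(c); g=c["image"].astype(int)
    for lo,hi,z in((.054,.066,.06),):
        m=(abs(W[...,0]-.552)<.085)&(abs(W[...,1]+.03)<.1)&(W[...,2]>lo)&(W[...,2]<hi)
        uv=np.argwhere(m)[:,::-1]; p=ray(c,uv,z)
        print(n,"seat",len(p),cv2.minEnclosingCircle(p[:,:2].astype(np.float32)),np.median(W[m],0))
    m=(abs(W[...,0]-.552)<.05)&(abs(W[...,1]+.03)<.06)&(W[...,2]>.085)
    print(" tip",m.sum(),W[m].mean(0), W[m].min(0),W[m].max(0))
    o=near(c,.553,-.03,32); cr=c["image"][o[1]:o[1]+64,o[0]:o[0]+64]; o2=near(c,.457,-.313,32); c2=c["image"][o2[1]:o2[1]+64,o2[0]:o2[0]+64]
    C[n]["cr"]=cv2.resize(np.hstack([cr,c2]),None,fx=4.5,fy=4.5,interpolation=cv2.INTER_CUBIC); print(o,o2)
cv2.imwrite("pics/cr.png",np.vstack([C["top"]["cr"],C["side"]["cr"]]))
E
```

```text
top
 (np.float64(13.13), -30, np.float64(0.4559), np.float64(-0.3123))
 (np.float64(12.43), -25, np.float64(0.456), np.float64(-0.3119))
 (np.float64(11.19), -20, np.float64(0.456), np.float64(-0.3119))
 (np.float64(10.37), -15, np.float64(0.456), np.float64(-0.3118))
 (np.float64(10.32), -10, np.float64(0.4557), np.float64(-0.3118))
 (np.float64(11.22), -5, np.float64(0.4559), np.float64(-0.3121))
 (np.float64(12.13), 0, np.float64(0.4558), np.float64(-0.3121))
 (np.float64(12.98), 5, np.float64(0.4559), np.float64(-0.3122))
 (np.float64(13.32), 10, np.float64(0.4559), np.float64(-0.3121))
 (np.float64(13.52), 15, np.float64(0.456), np.float64(-0.3123))
 (np.float64(13.43), 20, np.float64(0.4559), np.float64(-0.312))
 (np.float64(13.26), 25, np.float64(0.456), np.float64(-0.3122))
top seat 636 ((0.5556301474571228, -0.025734873488545418), 0.04970884323120117) [ 0.55512745 -0.02554668  0.05934861]
 tip 52 [ 0.55509491 -0.0257037   0.09393416] [ 0.53915111 -0.0366162   0.08532478] [ 0.56649215 -0.01513008  0.10304337]
[287 225] [377 253]
side
 (np.float64(18.54), -30, np.float64(0.456
[... 299 characters left out ...]
7.36), -5, np.float64(0.4568), np.float64(-0.3121))
 (np.float64(12.68), 0, np.float64(0.4567), np.float64(-0.3121))
 (np.float64(17.13), 5, np.float64(0.4569), np.float64(-0.3121))
 (np.float64(19.49), 10, np.float64(0.4569), np.float64(-0.312))
 (np.float64(20.83), 15, np.float64(0.4569), np.float64(-0.312))
 (np.float64(21.53), 20, np.float64(0.4569), np.float64(-0.312))
 (np.float64(20.76), 25, np.float64(0.4568), np.float64(-0.312))
side seat 611 ((0.555317223072052, -0.03106461465358734), 0.05250280722975731) [ 0.55220378 -0.04179497  0.05987634]
 tip 55 [ 0.55486944 -0.03302131  0.09356026] [ 0.54411919 -0.04158205  0.0855018 ] [ 0.56540252 -0.01934547  0.10191823]
[289 230] [257 319]
```

View pics/cr.png

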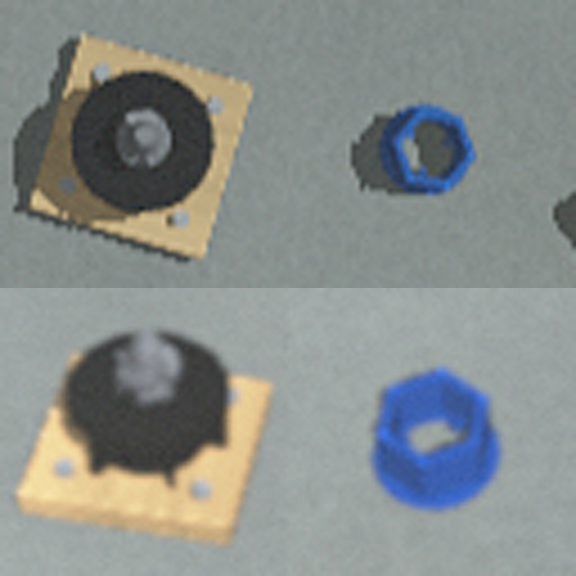

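The top crop shows the stud near the centre of the black disc. The nut's hexagon is clear in both crops, with yaw about -12° from both views. The two cameras disagree on the fitting's y by about 5 mm, so I'll refine it from the disc edge.

```bash
python3 - <<'E'
from fit import *
from scipy.optimize import least_squares
from scipy.ndimage import map_coordinates
for n in("top","side"):
    c=dict(np.load(n+".npz")); g=cv2.cvtColor(c["image"],cv2.COLOR_BGR2GRAY).astype(float)
    x,y=.5555,-.027
    for it in range(3):
        pts=[];
        for a in np.deg2rad(range(0,360,5)):
            r=np.arange(.04,.06,.00025); X=np.c_[x+r*np.cos(a),y+r*np.sin(a),np.full(len(r),.06)]
            q=proj(c,X)
            if n=="side" and q[-1,1]>proj(c,np.array([[x,y,.06]]))[0,1]+3: continue
            v=map_coordinates(g,[q[:,1],q[:,0]],order=1); v=np.convolve(v,np.ones(5)/5,'same')[3:-3]
            d=np.gradient(v); i=d.argmax()
            if v.max()-v.min()>25: pts.append(X[i+3,:2])
        pts=np.array(pts)
        s=least_squares(lambda p:np.hypot(*(pts-p[:2]).T)-.05,[x,y],loss="soft_l1",f_scale=.001)
        s3=least_squares(lambda p:np.hypot(*(pts-p[:2]).T)-p[2],[x,y,.05],loss="soft_l1",f_scale=.001)
        x,y=s.x
    print(n,len(pts),s.x,s3.x,np.abs(s.fun).mean())
for yaw in range(0,180,30):
    a=np.deg2rad(yaw); 
    for p in((.4563,-.312,.1),(.5555,-.027,.15)):
        q=inverse_kinematics(p,[np.cos(a/2),np.sin(a/2),0,0]); print(yaw,p,None if q is None else np.round(q,2))
E
```

```text
top 72 [ 0.55347848 -0.02516287] [ 0.55364329 -0.02520599  0.04946783] 0.0012429521587541338
side 38 [ 0.55545683 -0.02979546] [ 0.55582519 -0.02818097  0.04872443] 0.0010643589535587164
0 (0.4563, -0.312, 0.1) [-0.72  0.43  1.75 -0.    0.96  0.85]
0 (0.5555, -0.027, 0.15) [-0.17  0.37  1.69 -0.    1.08  1.4 ]
30 (0.4563, -0.312, 0.1) [-0.72  0.43  1.75 -0.    0.96  0.32]
30 (0.5555, -0.027, 0.15) [-0.17  0.37  1.69 -0.    1.08  0.87]
60 (0.4563, -0.312, 0.1) [-0.72  0.43  1.75 -0.    0.96 -0.2 ]
60 (0.5555, -0.027, 0.15) [-0.17  0.37  1.69 -0.    1.08  0.35]
90 (0.4563, -0.312, 0.1) [-0.72  0.43  1.75 -0.    0.96 -0.72]
90 (0.5555, -0.027, 0.15) [-0.17  0.37  1.69 -0.    1.08 -0.17]
120 (0.4563, -0.312, 0.1) [-0.72  0.43  1.75 -0.    0.96 -1.25]
120 (0.5555, -0.027, 0.15) [-0.17  0.37  1.69 -0.    1.08 -0.7 ]
150 (0.4563, -0.312, 0.1) [-0.72  0.43  1.75 -0.    0.96 -1.77]
150 (0.5555, -0.027, 0.15) [-0.17  0.37  1.69 -0.    1.08 -1.22]
```

```bash
cat >> h.py <<'E'
def Q(deg):
    a=np.deg2rad(deg); return [np.cos(a/2),np.sin(a/2),0,0]
def st(*m): print(*m,"t%.1f"%current_clock(),"p",np.round(current_position(),4),"F",np.round(current_force(),1),"T",np.round(current_torque(),2),"gap %.4f"%current_finger_gap(),"grip %.0f"%current_grip_force())
E
python3 - <<'E'
from h import *
N=(.4563,-.312)
move_ptp([*N,.13],Q(18)); servo_line([*N,.0095],rate=.12); st("down")
move_gripper(.04); st("g1"); move_gripper(.07)
servo_line([*N,.0095],Q(78),rate=.05) if False else None
servo_line([*N,.05],rate=.15); move_ptp([*N,.05],Q(78)); servo_line([*N,.0095],rate=.12)
move_gripper(.04); st("g2")
servo_line([*N,.15],rate=.15); st("lift")
F=(.5552,-.0272)
move_ptp([*F,.15],Q(78)); st("over")
c=capture("side"); cv2.imwrite("pics/over.png",cv2.resize(c["image"][150:390,200:440],(600,600)))
E
```

```text
down t4.8 p [ 0.4567 -0.3124  0.0101] F [ 0.1 -0.1 -0.4] T [-0.03  0.16 -0.01] gap 0.0876 grip 0
g1 t5.4 p [ 0.4565 -0.3122  0.0097] F [-1.1  0.2  1.2] T [-0.04  0.17  0.04] gap 0.0518 grip 30
g2 t8.2 p [ 0.4567 -0.3124  0.0102] F [-0.2  0.6  4.5] T [-0.03  0.22 -0.01] gap 0.0519 grip 30
lift t9.3 p [ 0.4557 -0.3115  0.1491] F [-0.4 -0.4 -1.2] T [-0.06  0.11 -0.01] gap 0.0522 grip 30
over t10.5 p [ 0.5551 -0.0281  0.1498] F [ 0.4 -0.5 -2.2] T [-0.06  0.05 -0.01] gap 0.0522 grip 30
```

View pics/over.png

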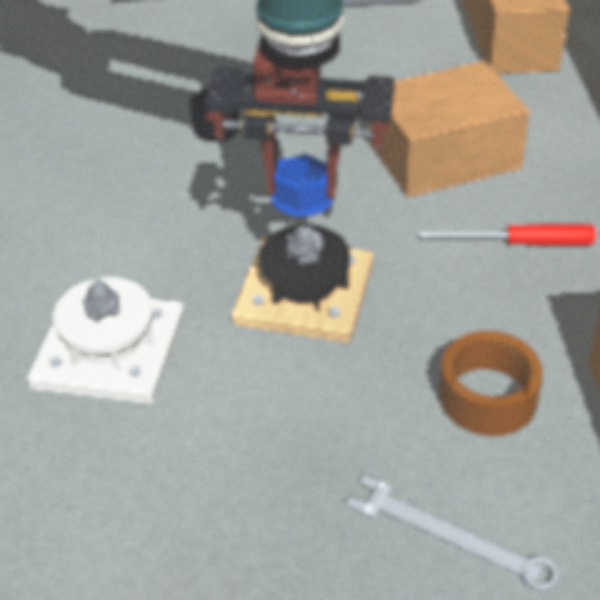

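The nut is level in the gripper at about (302,185) in the crop, held above the black fitting. Next I'll lower it until it makes contact.

```bash
python3 - <<'E'
from h import *
F=(.5552,-.0272)
servo_line([*F,.106],rate=.08); sleep(.2); st("a"); 
r=servo_line([*F,.073],rate=.02,contact_N=6); st(r); sleep(.2); st()
E
```

```text
a t11.4 p [ 0.5557 -0.0273  0.1066] F [-0.2  0.4 -0.9] T [-0.05  0.08  0.  ] gap 0.0516 grip 30
True t12.5 p [ 0.5551 -0.0273  0.0827] F [ 0.1 -1.2  5. ] T [-0.16  0.04  0.03] gap 0.0519 grip 30
t12.7 p [ 0.555  -0.0273  0.0827] F [ 0.3 -0.4  4.9] T [-0.22  0.04  0.06] gap 0.0518 grip 30
```

```bash
cat > turn.py <<'E'
from h import *
import json
F=(.5552,-.0272)
def ccw(a,z,n,a_step=3):
    for i in range(n):
        a+=a_step
        try: servo_line([*F,z+.00018],Q(a),rate=.02)
        except PlanningError as e: print(e); break
        f=current_force(); T=current_torque()
        fz=f[2]
        r=None
        if fz<2.5:
            r=servo_line([*F,z-.0105],rate=.02,contact_N=4)
            z=current_position()[2]
            f=current_force(); fz=f[2]
        else:
            z+=.00018 + np.clip((fz-5)*3e-5,-2e-4,4e-4)
        print(a,"z %.4f"%z,"F",np.round(f,1),"Tz %.2f"%T[2],r,"t%.1f"%current_clock())
        if z<.0765: print("DROP"); break
        if abs(T[2])>.7 or np.abs(f).max()>18: print("stop"); break
    return a,z
E
python3 - <<'E'
from turn import *
ccw(78,current_position()[2],6); st()
E
```

```text
81 z 0.0784 F [ 1.8 -1.5 -4.9] Tz -0.01 True t13.3
84 z 0.0730 F [0.  0.8 5.9] Tz 0.06 True t13.9
DROP
t13.9 p [ 0.5549 -0.0271  0.073 ] F [0.  0.8 5.9] T [-0.01  0.07 -0.07] gap 0.0517 grip 30
```

The thread dropped in, leaving the underside about 3 mm above the seat. Next I'll turn the nut clockwise, holding a light downward force.

```bash
cat > cw.py <<'E'
from turn import *
def cw(a,z,n,step=4,zmin=.0685,f0=3.):
    for i in range(n):
        a-=step
        zt=max(z-.00006*step,zmin)
        servo_line([*F,zt],Q(a),rate=.02)
        f=current_force(); T=current_torque(); p=current_position()
        z=zt+np.clip((f[2]-f0)*4e-5,-3e-4,5e-4)
        print(a,"zt %.4f z %.4f"%(zt,p[2]),"F",np.round(f,1),"Tz %.2f"%T[2],"t%.1f"%current_clock())
        if abs(T[2])>.45 or np.abs(f).max()>18: print("stop"); break
    return a,z
E
python3 - <<'E'
from cw import *
sleep(.2); st()
cw(84,current_position()[2],11); sleep(.2); st()
E
```

```text
t14.1 p [ 0.555  -0.0271  0.0731] F [-0.   1.6  5.5] T [-0.06  0.19 -0.01] gap 0.0520 grip 30
80 zt 0.0728 z 0.0729 F [-1.3  0.6  4.2] Tz 0.04 t14.4
76 zt 0.0726 z 0.0727 F [-0.9  0.8  5.4] Tz 0.01 t14.6
72 zt 0.0725 z 0.0725 F [-0.6  0.   4. ] Tz 0.03 t14.9
68 zt 0.0723 z 0.0722 F [-0.4  0.4  3.3] Tz 0.02 t15.1
64 zt 0.0721 z 0.0720 F [0.1 0.1 3. ] Tz 0.01 t15.4
60 zt 0.0718 z 0.0718 F [0.4 0.6 4.4] Tz -0.03 t15.6
56 zt 0.0716 z 0.0716 F [-0.7  1.4  3.5] Tz -0.01 t15.9
52 zt 0.0714 z 0.0713 F [0.2 0.3 3.4] Tz -0.03 t16.1
48 zt 0.0712 z 0.0711 F [-0.1 -0.9  1.6] Tz -0.06 t16.4
44 zt 0.0709 z 0.0709 F [ 0.2 -0.   1.9] Tz -0.03 t16.6
40 zt 0.0706 z 0.0706 F [-0.6 -0.8  3.1] Tz -0.07 t16.9
t17.1 p [ 0.5552 -0.0272  0.0706] F [-0.7  0.7  2.6] T [-0.01  0.13 -0.  ] gap 0.0517 grip 30
```

```bash
python3 - <<'E'
from cw import *
cw(40,.0706,7,zmin=.0690); sleep(.2); st()
E
```

```text
36 zt 0.0704 z 0.0703 F [-1.2  0.4  2.6] Tz 0.00 t17.3
32 zt 0.0701 z 0.0702 F [ 0.2 -0.3  2.7] Tz 0.00 t17.6
28 zt 0.0699 z 0.0702 F [ 0.1 -0.5  5.1] Tz -0.11 t17.8
24 zt 0.0697 z 0.0702 F [ 0.6 -0.   6.4] Tz -0.13 t18.1
20 zt 0.0696 z 0.0702 F [0.2 0.2 6.3] Tz -0.05 t18.3
16 zt 0.0695 z 0.0702 F [-0.6  0.7  7.5] Tz -0.16 t18.6
12 zt 0.0694 z 0.0702 F [-0.2  0.3  8.4] Tz -0.06 t18.8
t19.0 p [ 0.556  -0.0274  0.0702] F [-0.6 -0.2  8.3] T [-0.11  0.31 -0.19] gap 0.0517 grip 30
```

```bash
python3 - <<'E'
from turn import *
servo_line([*F,.0700],rate=.02); st()
move_gripper(.075); sleep(.2); st()
servo_line([*F,.2],rate=.12); move_ptp([.40,-.25,.25],Q(12)); st()
from fit import *
h=22
for n in("top","side"):
    c=capture(n); np.savez(n+"2.npz",**c)
    W=cloud(c); b=c["image"].astype(int); m=(b[...,0]-b[...,2]>40)&(abs(W[...,0]-.555)<.06)&(abs(W[...,1]+.028)<.06)
    print(n,m.sum(),np.nanpercentile(W[m],[1,50,99],axis=0).round(4))
    o=near(c,.555,-.03,32); cv2.imwrite(f"pics/{n}2.png",cv2.resize(c["image"][o[1]:o[1]+64,o[0]:o[0]+64],None,fx=6,fy=6,interpolation=cv2.INTER_CUBIC))
cv2.imwrite("pics/end.png",np.hstack([cv2.imread("pics/top2.png"),cv2.imread("pics/side2.png")]))
E
```

```text
t19.3 p [ 0.5554 -0.0273  0.0702] F [ 0.  -0.6  5.4] T [-0.17  0.15  0.03] gap 0.0516 grip 30
t20.0 p [ 0.5552 -0.0272  0.07  ] F [-0.3 -0.4 -0.2] T [-0.01  0.14  0.05] gap 0.0749 grip 0
t22.3 p [ 0.4004 -0.2495  0.2497] F [-0.1  0.2 -0.5] T [-0.05  0.15 -0.01] gap 0.0749 grip 0
top 214 [[ 0.5225 -0.0561  0.0565]
 [ 0.5501 -0.027   0.0797]
 [ 0.5843  0.0035  0.0991]]
side 440 [[ 0.5243 -0.0599  0.0594]
 [ 0.5538 -0.0425  0.0813]
 [ 0.5869 -0.0021  0.0966]]
```

View pics/end.png

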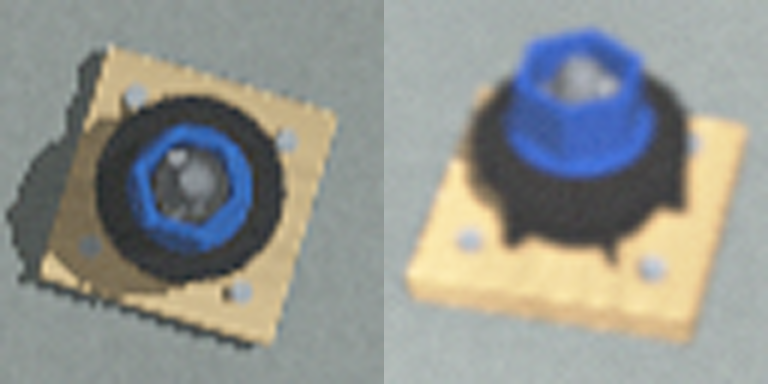

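Both crops show the nut flat and centred on the black seat, at about (190,188) from above and (578,110) from the side, and the gripper is clear. I'm handing the job in.

```bash
python3 -c "
from bench import *
print(close_job())"
```

```text
the job is handed in; nothing more can be done
None
```

The blue nut is on the black fitting's stud, turned home with its flange flat on the seat, and released. I handed the job in after about 22 s of robot time; push readings on the tool stayed under 10 N, and no verdict came back.

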